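# Feed one washer to the stop nest

## Robot

A 6-joint arm with a two-finger parallel gripper is mounted at the origin on a cart in front of the work surface, level with it; the furniture and walls round the work are solid. World frame = base frame: x ahead of the robot, y to its left, z up, the work surface at z = 0. Lengths are in m, angles in degrees, forces in N, time in s.
With the tool pointing down it reaches from about 0.275 to 0.85 m from the base axis. Payload 19 kg.
Tool frame: the origin (TCP) lies between the finger pads; the fingertips stand bot.tip_extent ahead of it and the grasp point (between the pads) lies 6 mm ahead of it (bot.tip_extent is the distance from the TCP to the fingertips, in m); z points along the fingers, y is the line along which they close (so a half turn about z gives the same grasp; the last joint's range is limited). The gripper opens to 85 mm and grips with 20 to 120 N. Pads are 22 mm wide; open, the fingers measure 114 mm over their backs; the gripper's body (76 mm by 85 mm) begins 54 mm behind the grasp point. The pads swing forward as they close: fully open they stand 13 mm farther back than shut.
Start: joints at [-79.641, 8.623, 82.357, -0, 89.026, -7.678], TCP at [0.178, -0.547, 0.256] pointing down, gripper open.
Joint ranges: [-160.23, 160.23], [-39.13, 120.54], [6.94, 153.29], [-79.49, 259.48], [9.18, 160.14], [-161.06, 161.06]. Speed limits (degrees/s): [108.29, 108.29, 127.2, 172.46, 172.46, 172.46].

## Interface

Orientations are given as [roll, pitch, yaw] about the fixed x, y, z axes, in that order (R = Rz(yaw) Ry(pitch) Rx(roll)).
In Python, from workcell import bot gives the robot as it stands.
- The arm moves only by the tool drive_tool, never from a script. Its argument "commands" is a list of rows, each a list of 6 numbers: the shift along the world's x, y, z in cm, then the turn, a rotation vector about the world's x, y, z in degrees. In form: [[tx, ty, tz, rx, ry, rz], ...]. A call has exactly 10 rows; each row shifts and turns the commanded pose from where the row before left it; what a row does not reach is not made up. A row lasts 1/8 s, in which the tool goes at most 62.5 mm and 10.7 degrees, less where a joint would pass 70% of its speed; a pose out of reach is approached as far as the arm can. A call with a gripper value outside its range is refused whole. "hand" is the opening, from 0 (shut) to 1 (fully open), set as the call begins (left out, the last holds). The fingers move at their own pace and stop on an object; "newtons" is the grip in N (left out, the last holds). Time passes only in rows, so rows that do not move let the fingers close, or fill a call up. It gives the time, the measured TCP pose, the force, the opening and the grip force at its end, in the units of the state.
- bot.state(): the state, without advancing time (a new reading comes with each control period).
- bot.snapshot(name): name is "scene" or "top"; returns a dict with "img" (480x640x3 uint8, blue, green, red), "K" (3x3 intrinsics, pixels), "pose" (4x4, takes a point from camera to world coordinates). Camera axes: x right, y down, z forward; pixel columns grow to the right and rows downward; lengths in m; the calibration is good to about 2 mm. A picture is of the moment at which its call begins. There is no depth.
- bot.close_job(): hands the job in; it is judged then, once.
The state is a dict: "time_s": time; "joint_pos": joint angles; "joint_vel": joint speeds; "joint_efforts": joint torques, N m; "tool_pos": TCP position; "tool_rot": TCP orientation; "force": force on the tool from outside, world axes, zero at the start; "ft_torque": the same for the moment, N m; "width": opening from 0.0 (shut) to 1.0 (fully open); "grip_force": force on a finger pad.
Only numpy, scipy, OpenCV 4.12 (cv2) and the standard library are available. Lean on these libraries where they do the work, as an engineer would, in place of code of your own. Each camera call takes 0.05 s, during which the arm holds its last target. There are 200 camera calls.

## Task

Press the washer feeder's plunger all the way in, once, with the fingers, so that exactly one thick washer comes out, and let the plunger spring back. Then, with the fingertips, push that washer along the table top into the open mouth of the U-shaped stop nest until it rests against the nest's back wall. Do not pick the washer up, keep the other two washers in the feeder, and do not disturb the other things on the table.

Things in the scene. Friction and masses are not known exactly. Their poses are not given: they have to be found in the camera images.
- feeder: Washer feeder, fixed: grey square magazine tower (60x60 mm, 42 mm tall, slotted cheeks) with three stacked washers, a low pusher channel and horizontal plunger behind it. Origin on the table under the tower's centre; x axis = direction of ejection and of pressing, z up. The tower's front face is at x = +30 mm; 5 mm high feet reach y = +-49 mm from x = -75 to +30 mm.
- plunger (a joint): How far the plunger is pressed, m: 0 = out, 0.085 = fully in at its stop. A spring returns it when released: 2.5 N at rest, 7 N fully in, plus slight friction. Pressed fully in slowly, it leaves the ejected washer's centre at about x = +83 mm in the feeder's frame (28 mm gap to the tower's face). Once the plunger is back, the next washer drops down.
- plunger_face (a point): Centre of the outer flat face of the black round plunger knob (40 mm diameter, 10 mm thick, horizontal axis 26 mm above the table). At rest 173 mm behind the tower's centre (x = -173 mm in the feeder's frame); moves with the plunger. Axes as the feeder's: push it along +x. Nothing stands behind it.
- washer_0: The lowest washer in the stack, the one the plunger ejects: plain aluminium ring, 50 mm outside diameter, 20 mm hole, 12 mm thick, 40 g or so, lying flat. Origin at the centre of its underside (on the table), z along its axis.
- washer_1: Second washer from the bottom, same make; stays in the feeder.
- washer_2: Top washer, same make; stays in the feeder.
- nest_home (a point): Where the washer's centre is, on the table, when home in the stop nest: a dark steel U, 14 mm high, fixed, without floor. x axis points from mouth to back wall, z up. Back wall's inner face at x = +25 mm; side walls' inner faces at y = +-28 mm from x = -2 mm to the back; flared cheeks widen to about y = +-41 mm at x = -19 mm, where the nest ends.
- magazine (a point): Point on the table under the centre of the feeder's magazine tower (same as the feeder's origin).
- nut_big: Bystander, to be left alone: plain steel hex nut, 26x30x13 mm. Origin at the centre of its underside.
- tape_measure: Bystander, to be left alone: green tape measure, 32x79x67 mm. Origin at the centre of its underside.
- spool: Bystander, to be left alone: spool of copper wire with yellow flanges, 48 mm diameter, 40 mm tall. Origin at the centre of its underside.
- bit_box: Bystander, to be left alone: dark blue drill bit case, 55x100x27 mm. Origin at the centre of its underside.
- salve_jar: Bystander, to be left alone: brown jar with white lid, 47 mm diameter, 44 mm tall. Origin at the centre of its underside.
- bolt_0: Bystander, to be left alone: plain hex bolt lying down, 15x51x13 mm. Origin at the centre of its underside.
Not all that is in view belongs to the job. What is shaped like the washer_2 but blue is not meant.

How it is judged:
By the outcome, as a careful person would: the job done as asked, in the order asked, and still so for the second after the job is handed in, with the robot touching nothing.
It also fails if it takes over 72 s, if anything falls off the work surface, if the arm or the gripper's body presses on something with over 40 N, if the wrist force passes 120 N, or if a joint passes its speed limit or range.

## Working session

There is one attempt and no reset: what is moved stays moved. The work goes in short steps, Python scripts to look and compute and a tool call to move; the robot and the scene stay as the last step left them, time stands still between calls to the robot, and variables do not carry over. Pictures are saved under pics/ and viewed, at most 10 in all, crops included, and the job is handed in when it is done.

Besides the shell and the picture viewer there is one more tool, called after ">>>" by a JSON object that holds its "op" and its "data". drive_tool: Moves the arm, as the interface text tells. Its arguments: {"type":"object","properties":{"commands":{"type":"array","items":{"type":"array","items":{"type":"number"}}},"hand":{"type":"number"},"newtons":{"type":"number"}},"required":["commands"]}

```bash
mkdir -p pics; ls; python3 - <<'E'
from workcell import bot
import cv2,numpy as np
for n in("scene","top"):
    s=bot.snapshot(n);cv2.imwrite(f"pics/{n}0.png",s["img"]);print(n,s["K"].round(1).tolist(),s["pose"].round(4).tolist())
print(bot.state(),bot.tip_extent)
E
```

```text
pics
scene [[503.9, 0.0, 315.5], [0.0, 503.9, 244.9], [0.0, 0.0, 1.0]] [[0.8317, 0.4131, -0.3709, 0.8881], [0.5549, -0.6395, 0.5321, -0.4758], [-0.0174, -0.6484, -0.7611, 0.7999], [0.0, 0.0, 0.0, 1.0]]
top [[473.1, 0.0, 318.5], [0.0, 473.1, 239.7], [0.0, 0.0, 1.0]] [[-0.0118, -0.9879, 0.1547, 0.3739], [-0.9999, 0.0115, -0.003, 0.0209], [0.0012, -0.1548, -0.9879, 1.0408], [0.0, 0.0, 0.0, 1.0]]
{'time_s': 0.1, 'joint_pos': array([-7.96407871e+01,  8.64759475e+00,  8.23872297e+01, -4.88926891e-04,
        8.90275483e+01, -7.67903690e+00]), 'joint_vel': array([-0.03362107,  0.01580487, -0.08327793, -0.07565117,  0.04152375,
       -0.01615856]), 'joint_efforts': array([ 4.06594423e-03, -7.14384985e+01, -5.71794784e+01, -3.97667118e-04,
        7.24022946e-03,  2.67549660e-05]), 'tool_pos': array([ 0.17798032, -0.54655945,  0.255759  ]), 'tool_rot': array([-1.79938121e+02, -7.85000554e-03,  1.80382541e+01]), 'force': array([ 0.10169721, -0.04690805, -0.62533407]), 'ft_torque': array([ 0.04645041, -0.01844804,  0.03686506]), 'grip_force': 0.0, 'width': 1.003509325100184} 0.025
```

View pics/top0.png

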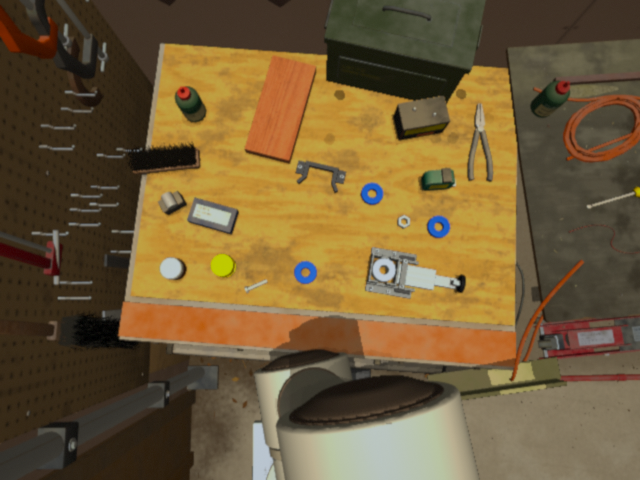

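View pics/scene0.png

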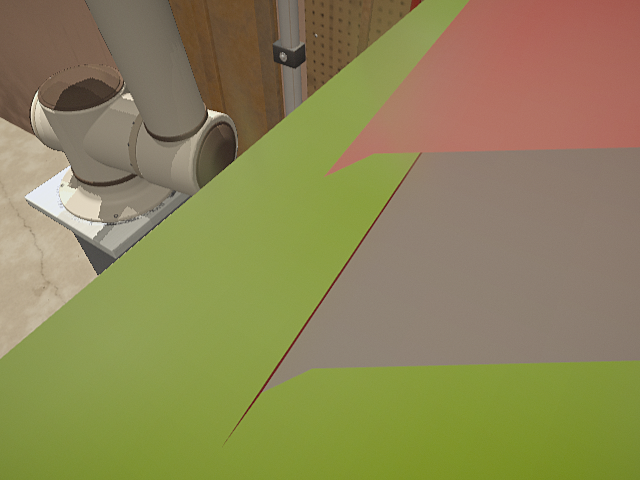

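The top view shows the feeder tower at about (385,270), its knob at (460,284) and the nest at (320,175), with the nest mouth facing down the picture. The scene view is blocked by a near object.
Washer candidates are the silver ring in the tower (384,269) and the blue rings at (305,272), (372,194) and (439,227). I choose the silver one in the tower and will check it in a crop.

```bash
cat > h.py <<'E'
from workcell import bot
import cv2,numpy as np
def shot(n="top"):
    s=bot.snapshot(n);return s["img"],s["K"],s["pose"]
def ray(uv,K,P,z=0.):
    d=P[:3,:3]@np.linalg.solve(K,[uv[0],uv[1],1.]);return (P[:3,3]+d*(z-P[2,3])/d[2])
def pix(p,K,P):
    c=P[:3,:3].T@(np.array(p)-P[:3,3]);c=K@c;return c[:2]/c[2]
E
python3 - <<'E'
from h import *
im,K,P=shot()
c=im[150:300,285:475];cv2.imwrite("pics/crop1.png",cv2.resize(c,None,fx=4,fy=4,interpolation=cv2.INTER_CUBIC))
E
```

```text
(no output)
```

View pics/crop1.png

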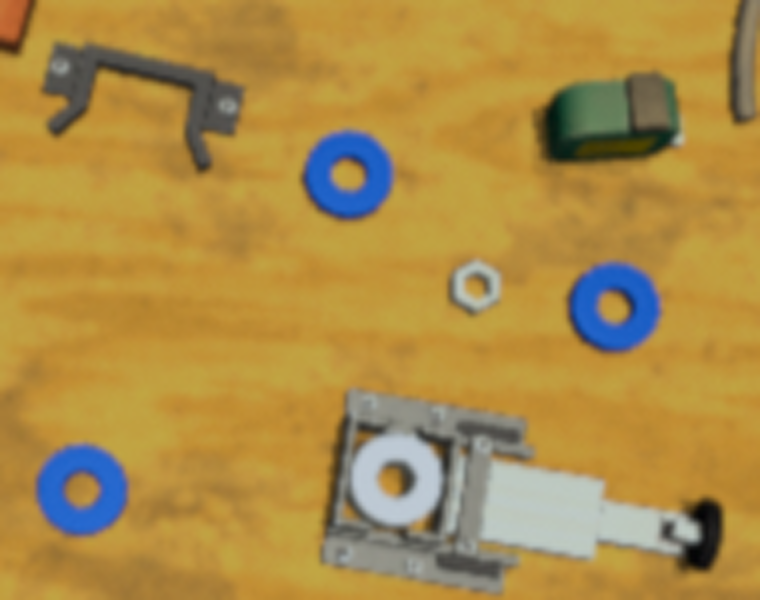

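```bash
python3 - <<'E'
from h import *
im,K,P=shot()
c=cv2.resize(im[155:200,285:355],None,fx=10,fy=10,interpolation=cv2.INTER_CUBIC);cv2.imwrite("pics/nest.png",c)
hsv=cv2.cvtColor(im,cv2.COLOR_BGR2HSV)
def cen(m,x0,y0,x1,y1):
    k=np.zeros_like(m);k[y0:y1,x0:x1]=m[y0:y1,x0:x1];n,l,s,ce=cv2.connectedComponentsWithStats(k);i=1+s[1:,4].argmax();return ce[i],s[i]
w=((hsv[...,2]>175)&(hsv[...,1]<50)).astype(np.uint8)
a,s=cen(w,368,255,400,287);print(a,s)
k=(hsv[...,2]<50).astype(np.uint8)
b,s2=cen(k,450,270,472,298);print(b,s2)
A=ray(a,K,P,.036);B=ray(b,K,P,.026);print(A,B,np.linalg.norm(A-B),np.degrees(np.arctan2(*(A-B)[1::-1])))
for n,(u,v) in dict(ch_l=(352,396),ch_r=(520,430),fl=(330,562),fr=(500,590)).items(): print(n,ray((285+u/4,150+v/4),K,P,.005))
bl=((hsv[...,0]>105)&(hsv[...,0]<125)&(hsv[...,1]>150)&(hsv[...,2]>100)).astype(np.uint8)
n,l,s,ce=cv2.connectedComponentsWithStats(bl)
for i in range(1,n):
    if s[i,4]>100: print("blue",ray(ce[i],K,P,.012).round(4))
print("nut",ray((285+476/4,150+286/4),K,P,.013))
print("tape",ray((438,180),K,P,.03),"bolt",ray((256,286),K,P,.01))
print("edge",ray((320,318),K,P,0),ray((510,320),K,P,0),ray((130,305),K,P,0))
E
```

```text
[383.65901639 269.32786885] [373 259  22  22 305]
[460.82758621 283.68965517] [456 276   9  16  87]
[ 0.46574778 -0.12013901  0.036     ] [ 0.43391489 -0.28573548  0.026     ] 0.16892460828703032 79.11867113555651
ch_l [ 0.51386555 -0.10242855  0.005     ]
ch_r [ 0.49388789 -0.1944276   0.005     ]
fl [ 0.42275159 -0.08773017  0.005     ]
fr [ 0.40651019 -0.17974936  0.005     ]
blue [ 0.6383 -0.1021  0.012 ]
blue [ 0.5616 -0.2471  0.012 ]
blue [0.4641 0.0481 0.012 ]
nut [ 0.57337041 -0.1719004   0.013     ]
tape [ 0.66242768 -0.24747213  0.03      ] bolt [0.43509681 0.15469022 0.01      ]
edge [0.36480038 0.01650854 0.        ] [ 0.3556305 -0.3957394  0.       ] [0.39764917 0.4300884  0.        ]
```

View pics/nest.png

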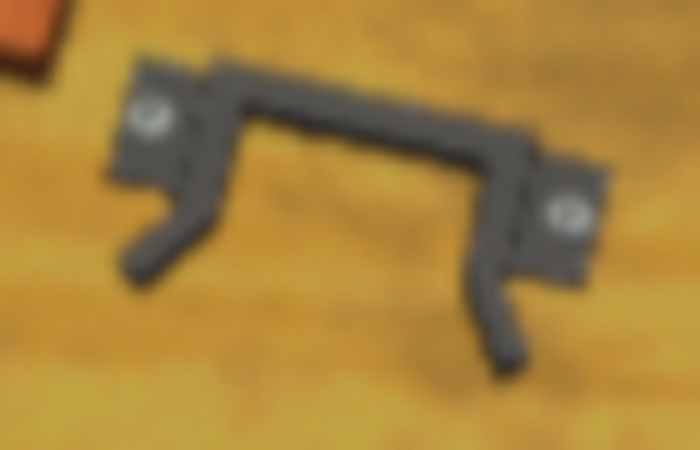

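The crop shows the nest's inner back wall running from about (247,118) to (483,175), with the cheek tips at (135,280) and (508,370). Next I compute the nest pose.

```bash
python3 - <<'E'
from h import *
im,K,P=shot()
f=lambda u,v,z:ray((285+u/10-.45,155+v/10-.45),K,P,z)
L,R=f(245,118,0),f(483,175,0);d=(L-R)[:2];print(L,R,np.linalg.norm(d))
oL,oR=f(215,60,.014),f(538,130,.014);e=(oL-oR)[:2];print(oL,oR,np.linalg.norm(e))
cl,cr=f(120,265,.014),f(525,370,.014);e2=(cl-cr)[:2];print(cl,cr,np.linalg.norm(e2))
for q in(d,e,e2):print(np.degrees(np.arctan2(q[1],q[0]))-90)
a=np.radians(np.degrees(np.arctan2(*(d/np.linalg.norm(d)+e/np.linalg.norm(e)+e2/np.linalg.norm(e2))[::-1]))-90)
ex=np.array([np.cos(a),np.sin(a)]);m=(L+R)[:2]/2;print(np.degrees(a),"home",m-.025*ex, "from cheeks",((cl+cr)[:2]/2)+.019*ex)
E
```

```text
[0.70652971 0.0372836  0.        ] [ 0.69243853 -0.01680836  0.        ] 0.05589723830677757
[0.71570636 0.04371137 0.014     ] [ 0.69849723 -0.02885358  0.014     ] 0.07457765521611168
[0.66821548 0.06536294 0.014     ] [ 0.6429767  -0.02493215  0.014     ] 0.09375606070176581
-14.601270277610269
-13.341497833419936
-15.616447171847838
-14.519743776951545 home [0.67528259 0.01650546] from cheeks [0.67398926 0.01545184]
```

Feeder origin is about (0.466,-0.120) with its axis at 79.1°, and the knob face is about (0.433,-0.290). Nest home is about (0.675,0.016) with its axis at -14.5°. Now I move behind the knob with the fingers shut, with tool x along the feeder's axis.

>>> {"op": "drive_tool", "data": {"commands": [[2.5,2.1,-1,0,0,6.1],[2.5,2.1,-1,0,0,6.1],[2.5,2.1,-1,0,0,6.1],[2.5,2.1,-1,0,0,6.1],[2.5,2.1,-1,0,0,6.1],[2.5,2.1,-1,0,0,6.1],[2.5,2.1,-1,0,0,6.1],[2.5,2.1,-1,0,0,6.1],[2.4,2.1,-1,0,0,6.1],[2.4,2.1,-1,0,0,6.1]], "hand": 0, "newtons": 40}}

```text
time_s: 1.5
tool_pos: [0.4267, -0.3359, 0.1559]
tool_rot: [-180.0, 0.0, 79.2]
force: [-0.3, -0.5, -0.2]
width: -0.002
grip_force: 0.0
```

>>> {"op": "drive_tool", "data": {"commands": [[-0.25,0,-2,0,0,0],[0,0,-2,0,0,0],[0,0,-2,0,0,0],[0,0,-2,0,0,0],[0,0,-1.5,0,0,0],[0,0,-1,0,0,0],[0,0,-0.7,0,0,0],[0,0,-0.5,0,0,0],[0,0,-0.3,0,0,0],[0,0,0,0,0,0]]}}

```text
time_s: 2.75
tool_pos: [0.4235, -0.3367, 0.0363]
tool_rot: [-180.0, 0.0, 79.0]
force: [0.9, -0.1, -0.1]
width: 0.004
grip_force: 0.0
```

```bash
python3 - <<'E'
from h import *
im,K,P=shot();print(bot.tip_extent)
c=im[230:320,340:500];cv2.imwrite("pics/k.png",cv2.resize(c,None,fx=4,fy=4,interpolation=cv2.INTER_CUBIC))
E
```

```text
0.025
```

View pics/k.png

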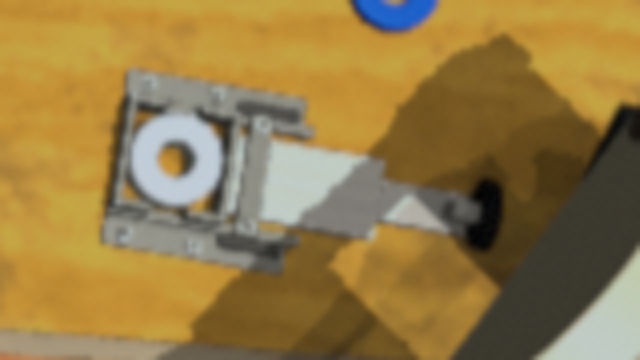

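The arm hides the gripper, but the knob at crop (485,215) is clear, so I start a slow press.

>>> {"op": "drive_tool", "data": {"commands": [[0.13,0.69,0,0,0,0],[0.13,0.69,0,0,0,0],[0.13,0.69,0,0,0,0],[0.1,0.49,0,0,0,0],[0.06,0.29,0,0,0,0],[0.05,0.25,0,0,0,0],[0.05,0.25,0,0,0,0],[0.05,0.25,0,0,0,0],[0.05,0.25,0,0,0,0],[0.05,0.25,0,0,0,0]]}}

```text
time_s: 4.05
tool_pos: [0.4315, -0.2958, 0.0363]
tool_rot: [-180.0, 0.0, 79.0]
force: [-0.5, -4.5, -0.6]
width: -0.0
grip_force: 2.0
```

>>> {"op": "drive_tool", "data": {"commands": [[0.05,0.25,0,0,0,0],[0.05,0.25,0,0,0,0],[0.05,0.25,0,0,0,0],[0.05,0.25,0,0,0,0],[0.05,0.25,0,0,0,0],[0.05,0.25,0,0,0,0],[0.05,0.25,0,0,0,0],[0.05,0.25,0,0,0,0],[0.05,0.25,0,0,0,0],[0.05,0.25,0,0,0,0]]}}

```text
time_s: 5.3
tool_pos: [0.4363, -0.2706, 0.0362]
tool_rot: [-180.0, 0.0, 79.0]
force: [-4.8, -4.4, 1.4]
width: 0.003
grip_force: 2.5
```

>>> {"op": "drive_tool", "data": {"commands": [[0.05,0.25,0,0,0,0],[0.05,0.25,0,0,0,0],[0.05,0.25,0,0,0,0],[0.05,0.25,0,0,0,0],[0.05,0.25,0,0,0,0],[0.05,0.25,0,0,0,0],[0.05,0.25,0,0,0,0],[0.05,0.25,0,0,0,0],[0.05,0.25,0,0,0,0],[0.05,0.25,0,0,0,0]]}}

```text
time_s: 6.55
tool_pos: [0.4412, -0.2457, 0.0363]
tool_rot: [-180.0, 0.0, 79.0]
force: [-4.8, -5.4, 1.0]
width: -0.001
grip_force: 3.1
```

>>> {"op": "drive_tool", "data": {"commands": [[0.05,0.25,0,0,0,0],[0.05,0.25,0,0,0,0],[0.05,0.25,0,0,0,0],[0.05,0.25,0,0,0,0],[0.05,0.25,0,0,0,0],[0.05,0.25,0,0,0,0],[0.05,0.25,0,0,0,0],[0.05,0.25,0,0,0,0],[0.04,0.2,0,0,0,0],[0.04,0.2,0,0,0,0]]}}

```text
time_s: 7.8
tool_pos: [0.4459, -0.2217, 0.0362]
tool_rot: [-179.9, 0.0, 79.0]
force: [-6.0, -5.8, 1.0]
width: 0.002
grip_force: 3.7
```

>>> {"op": "drive_tool", "data": {"commands": [[0.02,0.1,0,0,0,0],[0.02,0.1,0,0,0,0],[0.02,0.1,0,0,0,0],[0,0.05,0,0,0,0],[0,0,0,0,0,0],[0,0,0,0,0,0],[0,0,0,0,0,0],[0,0,0,0,0,0],[0,0,0,0,0,0],[0,0,0,0,0,0]]}}

```text
time_s: 9.05
tool_pos: [0.4465, -0.2186, 0.0362]
tool_rot: [-180.0, 0.1, 79.0]
force: [-6.4, -10.4, 0.6]
width: 0.002
grip_force: 5.6
```

```bash
python3 - <<'E'
from h import *
im,K,P=shot()
c=im[150:300,285:475];cv2.imwrite("pics/e1.png",cv2.resize(c,None,fx=4,fy=4,interpolation=cv2.INTER_CUBIC))
E
```

```text
(no output)
```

View pics/e1.png

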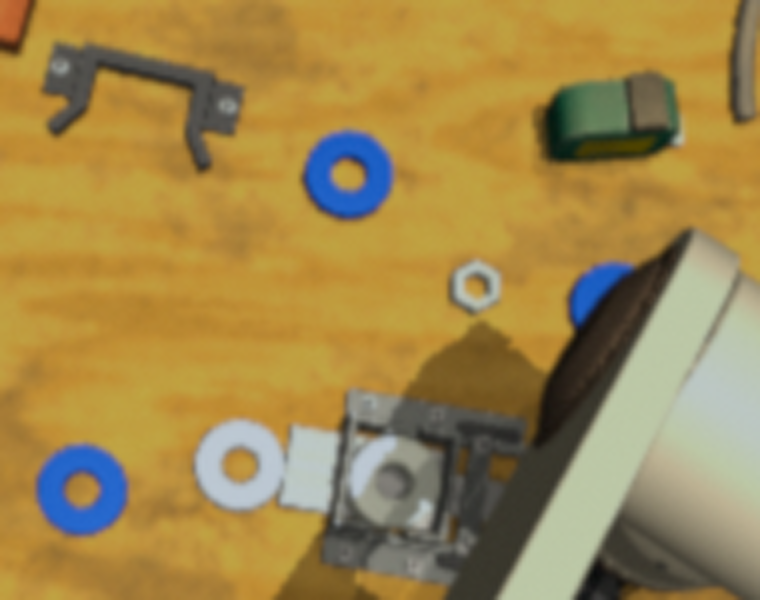

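The washer is out at crop (240,465), with the pusher showing behind it and the force at about 11 N. I nudge a little more to confirm the stop, then retract along the axis.

>>> {"op": "drive_tool", "data": {"commands": [[0.01,0.06,0,0,0,0],[0.01,0.06,0,0,0,0],[0,0,0,0,0,0],[0,0,0,0,0,0],[0,0,0,0,0,0],[0,0,0,0,0,0],[0,0,0,0,0,0],[0,0,0,0,0,0],[0,0,0,0,0,0],[0,0,0,0,0,0]]}}

```text
time_s: 10.35
tool_pos: [0.4465, -0.2185, 0.0364]
tool_rot: [-180.0, 0.2, 79.0]
force: [-10.0, -20.0, -2.3]
width: 0.003
grip_force: 11.2
```

>>> {"op": "drive_tool", "data": {"commands": [[-0.08,-0.4,0,0,0,0],[-0.1,-0.5,0,0,0,0],[-0.1,-0.5,0,0,0,0],[-0.1,-0.5,0,0,0,0],[-0.1,-0.5,0,0,0,0],[-0.1,-0.5,0,0,0,0],[-0.1,-0.5,0,0,0,0],[-0.1,-0.5,0,0,0,0],[-0.1,-0.5,0,0,0,0],[-0.1,-0.5,0,0,0,0]]}}

```text
time_s: 11.6
tool_pos: [0.4374, -0.2664, 0.0363]
tool_rot: [180.0, 0.0, 79.0]
force: [0.3, -4.1, -0.6]
width: 0.0
grip_force: 1.7
```

>>> {"op": "drive_tool", "data": {"commands": [[-0.1,-0.5,0,0,0,0],[-0.1,-0.5,0,0,0,0],[-0.1,-0.5,0,0,0,0],[-0.1,-0.5,0,0,0,0],[-0.1,-0.5,0,0,0,0],[-0.1,-0.5,0,0,0,0],[-0.1,-0.5,0,0,0,0],[-0.1,-0.5,0,0,0,0],[-0.1,-0.5,0,0,0,0],[-0.2,-1,0,0,0,0]]}}

```text
time_s: 12.85
tool_pos: [0.4262, -0.3212, 0.0362]
tool_rot: [-180.0, -0.0, 79.1]
force: [0.2, 0.1, -0.4]
width: -0.005
grip_force: 0.0
```

>>> {"op": "drive_tool", "data": {"commands": [[0,0,1,0,0,0],[0,0,2,0,0,0],[0,0,2,0,0,0],[0,0,2,0,0,-5],[0,0,2,0,0,-5],[0,0,1,0,0,-5],[0,0,0,0,0,-8],[0,0,0,0,0,-8],[0,0,0,0,0,-8],[0,0,0,0,0,-8]], "hand": 0.33}}

```text
time_s: 14.1
tool_pos: [0.4263, -0.3209, 0.137]
tool_rot: [180.0, -0.0, 31.8]
force: [0.3, 0.1, 0.8]
width: 0.331
grip_force: 0.0
```

```bash
cat >> h.py <<'E'
def washer(im,K,P,x0,y0,x1,y1,z=.012):
    hsv=cv2.cvtColor(im,cv2.COLOR_BGR2HSV);m=((hsv[...,2]>150)&(hsv[...,1]<60)).astype(np.uint8)
    k=np.zeros_like(m);k[y0:y1,x0:x1]=m[y0:y1,x0:x1];n,l,s,ce=cv2.connectedComponentsWithStats(k);i=1+s[1:,4].argmax()
    return ray(ce[i],K,P,z)[:2].round(4),s[i],ce[i]
E
python3 - <<'E'
from h import *
im,K,P=shot()
w=washer(im,K,P,325,245,365,285);print(w)
W=w[0];H=np.array([.675,.016]);ex=np.array([.968,-.25]);pre=H-.07*ex
d=pre-W;print(np.linalg.norm(d),np.degrees(np.arctan2(d[1],d[0])),pre)
c=im[150:300,285:475];cv2.imwrite("pics/e2.png",cv2.resize(c,None,fx=4,fy=4,interpolation=cv2.INTER_CUBIC))
E
```

```text
(array([ 0.4763, -0.0383]), array([334, 255,  22,  23, 347], dtype=int32), array([344.48991354, 265.95100865]))
0.14933359836286006 28.73784193028988 [0.60724 0.0335 ]
```

View pics/e2.png

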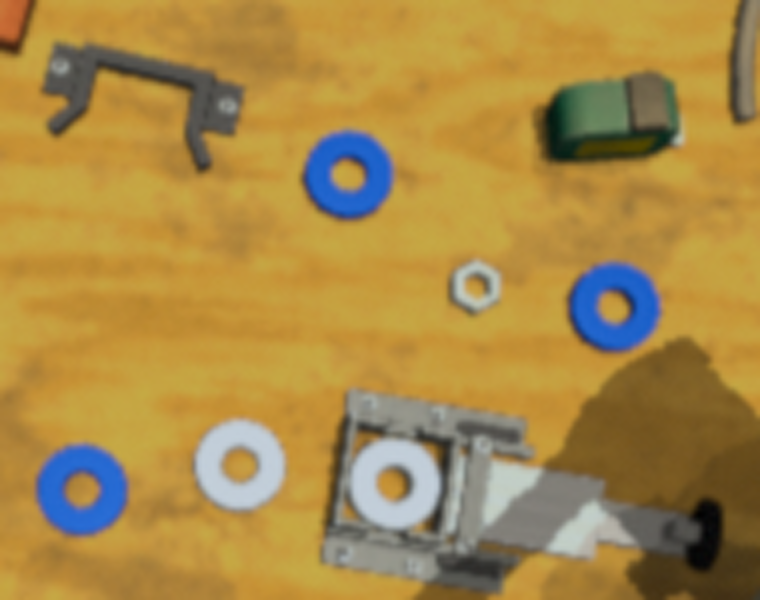

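The plunger is back out and the next washer has dropped, so two washers remain in the tower at crop (396,482). The ejected washer is at crop (240,465), about (0.476,-0.038). I move above a point behind it at yaw 0, with the fingers 28 mm apart.

>>> {"op": "drive_tool", "data": {"commands": [[0,2.8,0,0,0,-3.2],[0,2.8,0,0,0,-3.2],[0,2.8,0,0,0,-3.2],[0,2.8,0,0,0,-3.2],[0,2.8,0,0,0,-3.2],[0,2.8,0,0,0,-3.2],[0,2.8,0,0,0,-3.2],[0,2.8,0,0,0,-3.2],[0,2.9,0,0,0,-3.2],[0,2.9,0,0,0,-3]]}}

```text
time_s: 15.4
tool_pos: [0.4262, -0.0381, 0.1369]
tool_rot: [-180.0, -0.0, 0.3]
force: [0.9, -0.9, 0.1]
width: 0.325
grip_force: 0.0
```

>>> {"op": "drive_tool", "data": {"commands": [[0,0,-2,0,0,0],[0,0,-2,0,0,0],[0,0,-2,0,0,0],[0,0,-1.5,0,0,0],[0,0,-1,0,0,0],[0,0,-0.7,0,0,0],[0,0,-0.5,0,0,0],[0,0,-0.4,0,0,0],[0,0,-0.3,0,0,0],[0,0,-0.2,0,0,0]]}}

```text
time_s: 16.65
tool_pos: [0.4264, -0.039, 0.0302]
tool_rot: [-180.0, -0.0, 0.2]
force: [1.1, 0.3, -0.3]
width: 0.33
grip_force: 0.0
```

```bash
python3 - <<'E'
from h import *
im,K,P=shot()
c=im[190:300,285:425];cv2.imwrite("pics/e3.png",cv2.resize(c,None,fx=5,fy=5,interpolation=cv2.INTER_CUBIC))
s=bot.state();print(s["tool_pos"],s["force"])
E
```

```text
[ 0.42625998 -0.03900976  0.03002167] [-0.491614    0.10235884 -0.31516557]
```

View pics/e3.png

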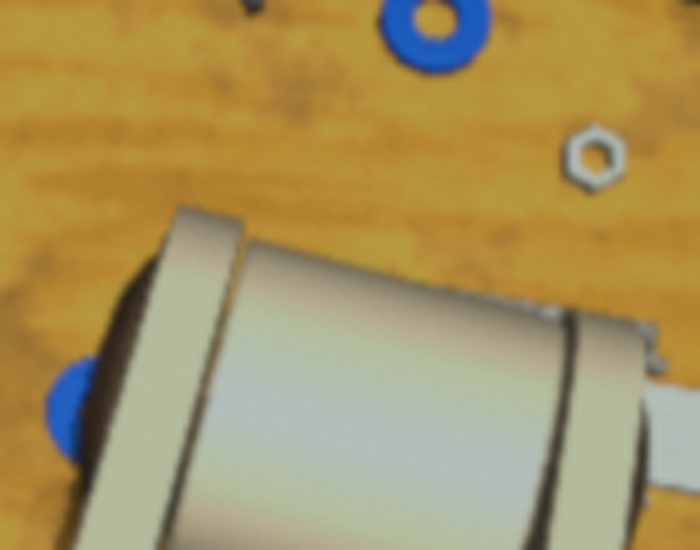

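The arm hides the washer from this camera, so I push by dead reckoning and measure after backing off.

>>> {"op": "drive_tool", "data": {"commands": [[0,0,-0.1,0,0,0],[0.2,0,-0.1,0,0,0],[0.4,0,0,0,0,0],[0.4,0,0,0,0,0],[0.4,0,0,0,0,0],[0.4,0,0,0,0,0],[0.4,0,0,0,0,0],[0.4,0,0,0,0,0],[0.4,0,0,0,0,0],[0.4,0,0,0,0,0]]}}

```text
time_s: 17.95
tool_pos: [0.4606, -0.039, 0.0283]
tool_rot: [-180.0, -0.0, 0.2]
force: [-0.2, -0.1, 0.1]
width: 0.329
grip_force: 0.1
```

>>> {"op": "drive_tool", "data": {"commands": [[0.4,0,0,0,0,0],[0.4,0,0,0,0,0],[0.4,0,0,0,0,0],[0.4,0,0,0,0,0],[0.4,0,0,0,0,0],[0.3,0,0,0,0,0],[0.2,0,0,0,0,0],[0,0,0,0,0,0],[0,0,0,0,0,0],[0,0,0,0,0,0]]}}

```text
time_s: 19.2
tool_pos: [0.4852, -0.039, 0.0283]
tool_rot: [-180.0, -0.0, 0.2]
force: [-0.3, 0.2, -0.5]
width: 0.332
grip_force: 0.0
```

```bash
python3 - <<'E'
from h import *
im,K,P=shot();print(pix((.517,-.038,.012),K,P))
try: print(washer(im,K,P,325,222,370,262))
except Exception as e: print(e)
E
```

```text
[343.99226873 247.49393036]
(array([ 0.5304, -0.0458]), array([ 325,  222,   45,   40, 1765], dtype=int32), array([347.39433428, 241.44192635]))
```

>>> {"op": "drive_tool", "data": {"commands": [[0.36,0.09,0,0,0,2.5],[0.36,0.09,0,0,0,2.5],[0.36,0.09,0,0,0,2.5],[0.36,0.09,0,0,0,2.5],[0.36,0.09,0,0,0,2.5],[0.36,0.09,0,0,0,2.5],[0.36,0.09,0,0,0,2.5],[0.36,0.09,0,0,0,2.5],[0.36,0.09,0,0,0,2.5],[0.36,0.09,0,0,0,2.5]]}}

```text
time_s: 20.5
tool_pos: [0.5214, -0.03, 0.0282]
tool_rot: [-180.0, 0.0, 25.3]
force: [0.0, -0.5, -0.2]
width: 0.332
grip_force: 0.1
```

>>> {"op": "drive_tool", "data": {"commands": [[0.42,0.27,0,0,0,0],[0.42,0.27,0,0,0,0],[0.42,0.27,0,0,0,0],[0.42,0.27,0,0,0,0],[0.42,0.27,0,0,0,0],[0.42,0.27,0,0,0,0],[0.42,0.27,0,0,0,0],[0.42,0.27,0,0,0,0],[0.3,0.2,0,0,0,0],[0,0,0,0,0,0]]}}

```text
time_s: 21.75
tool_pos: [0.558, -0.0063, 0.0282]
tool_rot: [-180.0, -0.0, 25.2]
force: [-0.4, -0.2, -0.6]
width: 0.332
grip_force: 0.0
```

>>> {"op": "drive_tool", "data": {"commands": [[-0.7,-0.3,0,0,0,0],[-1,-0.5,0,0,0,0],[-1,-0.5,1,0,0,0],[-1,-0.5,2,0,0,0],[-2,-2,3,0,0,0],[-3,-3,4,0,0,0],[-3,-4,4,0,0,0],[-2,-4,3,0,0,0],[0,0,0,0,0,0],[0,0,0,0,0,0]]}}

```text
time_s: 23.0
tool_pos: [0.4211, -0.1533, 0.1973]
tool_rot: [-180.0, -0.0, 25.2]
force: [0.1, -0.1, -0.2]
width: 0.327
grip_force: 0.0
```

```bash
python3 - <<'E'
from h import *
im,K,P=shot();print(pix((.588,.007,.012),K,P))
try: print(washer(im,K,P,300,185,350,245))
except Exception as e: print(e)
c=im[150:300,285:475];cv2.imwrite("pics/e4.png",cv2.resize(c,None,fx=4,fy=4,interpolation=cv2.INTER_CUBIC))
E
```

```text
[323.06750199 216.03170369]
(array([0.5867, 0.0086]), array([312, 206,  22,  22, 314], dtype=int32), array([322.37261146, 216.62738854]))
```

The washer is measured at (0.587,0.009), as planned. I come back behind it at yaw 30.

>>> {"op": "drive_tool", "data": {"commands": [[2.1,2.3,-1.5,0,0,0.8],[2.1,2.3,-1.5,0,0,0.8],[2.1,2.3,-1.5,0,0,0.8],[2.1,2.3,-1.5,0,0,0.8],[2.1,2.3,-1.5,0,0,0.8],[2.1,2.4,-1.5,0,0,0.8],[0,0,-2.5,0,0,0],[0,0,-2.5,0,0,0],[0,0,-1.9,0,0,0],[0,0,-1,0,0,0]]}}

```text
time_s: 24.3
tool_pos: [0.5468, -0.0133, 0.0266]
tool_rot: [-179.9, 0.1, 30.1]
force: [0.1, -0.1, -0.5]
width: 0.327
grip_force: 0.0
```

>>> {"op": "drive_tool", "data": {"commands": [[0.3,0.2,0,0,0,0],[0.35,0.2,0,0,0,0],[0.35,0.2,0,0,0,0],[0.35,0.24,0,0,0,0],[0.35,0.24,0,0,0,0],[0.35,0.24,0,0,0,0],[0.35,0.24,0,0,0,0],[0.35,0.24,0,0,0,0],[0.35,0.24,0,0,0,0],[0.35,0.24,0,0,0,0]]}}

```text
time_s: 25.55
tool_pos: [0.5823, 0.0085, 0.0283]
tool_rot: [-180.0, 0.0, 30.0]
force: [-0.4, 0.4, 0.5]
width: 0.331
grip_force: 0.2
```

>>> {"op": "drive_tool", "data": {"commands": [[0.3,0.2,0,0,0,0],[0.3,0.2,0,0,0,0],[0.2,0.2,0,0,0,0],[-0.6,-0.35,0,0,0,0],[-0.7,-0.35,0,0,0,0],[-0.3,0.6,0,0,0,-8.9],[-0.1,0.7,0,0,0,-8.9],[0,0.7,0,0,0,-8.9],[0.1,0.7,0,0,0,-8.9],[0,0.7,0,0,0,-8.9]]}}

```text
time_s: 26.8
tool_pos: [0.5737, 0.0412, 0.0284]
tool_rot: [-180.0, 0.0, -14.8]
force: [-0.7, -1.1, 0.2]
width: 0.329
grip_force: 0.0
```

```bash
python3 - <<'E'
from h import *
im,K,P=shot();print(pix((.618,.031,.012),K,P))
try: print(washer(im,K,P,295,185,335,220))
except Exception as e: print(e)
E
```

```text
[312.11801787 202.95776565]
(array([0.6341, 0.026 ]), array([295, 185,  40,  24, 898], dtype=int32), array([314.27951002, 195.91759465]))
```

>>> {"op": "drive_tool", "data": {"commands": [[0.45,-0.11,0,0,0,0],[0.45,-0.11,0,0,0,0],[0.45,-0.11,0,0,0,0],[0.45,-0.11,0,0,0,0],[0.45,-0.11,0,0,0,0],[0.45,-0.11,0,0,0,0],[0.45,-0.11,0,0,0,0],[0.45,-0.11,0,0,0,0],[0.45,-0.11,0,0,0,0],[0.45,-0.11,0,0,0,0]]}}

```text
time_s: 28.1
tool_pos: [0.6194, 0.0303, 0.0283]
tool_rot: [-180.0, 0.0, -14.5]
force: [0.4, -0.3, -0.5]
width: 0.334
grip_force: 0.1
```

>>> {"op": "drive_tool", "data": {"commands": [[0.3,-0.07,0,0,0,0],[0.3,-0.07,0,0,0,0],[0.3,-0.07,0,0,0,0],[0.3,-0.07,0,0,0,0],[0.2,-0.05,0,0,0,0],[0.2,-0.05,0,0,0,0],[0.2,-0.05,0,0,0,0],[0.2,-0.05,0,0,0,0],[0,0,0,0,0,0],[0,0,0,0,0,0]]}}

```text
time_s: 29.35
tool_pos: [0.6391, 0.0255, 0.0283]
tool_rot: [-180.0, -0.0, -14.5]
force: [0.5, -0.2, -0.9]
width: 0.328
grip_force: 0.0
```

>>> {"op": "drive_tool", "data": {"commands": [[0.1,-0.03,0,0,0,0],[0.1,-0.02,0,0,0,0],[0.1,-0.03,0,0,0,0],[0.1,-0.02,0,0,0,0],[0.05,-0.01,0,0,0,0],[0.05,-0.01,0,0,0,0],[0,0,0,0,0,0],[0,0,0,0,0,0],[0,0,0,0,0,0],[0,0,0,0,0,0]]}}

```text
time_s: 30.6
tool_pos: [0.6438, 0.0245, 0.0282]
tool_rot: [-180.0, 0.1, -14.5]
force: [-4.4, 0.9, 1.3]
width: 0.326
grip_force: 2.6
```

>>> {"op": "drive_tool", "data": {"commands": [[0.05,-0.01,0,0,0,0],[0.05,-0.01,0,0,0,0],[0,0,0,0,0,0],[0,0,0,0,0,0],[0,0,0,0,0,0],[-0.2,0.05,0,0,0,0],[-0.4,0.1,0,0,0,0],[-0.6,0.15,0,0,0,0],[-1,0.25,0,0,0,0],[-1,0.25,0,0,0,0]]}}

```text
time_s: 31.85
tool_pos: [0.6123, 0.0323, 0.0283]
tool_rot: [-180.0, 0.0, -14.5]
force: [0.1, 1.4, -0.0]
width: 0.331
grip_force: 0.0
```

>>> {"op": "drive_tool", "data": {"commands": [[0,0,2,0,0,0],[0,0,3,0,0,0],[0,0,3,0,0,0],[0,0,3,0,0,0],[-2,-2,3,0,0,0],[-3,-4,2,0,0,0],[-3,-4,0,0,0,0],[-3,-4,0,0,0,0],[-2,-4,0,0,0,0],[0,0,0,0,0,0]]}}

```text
time_s: 33.1
tool_pos: [0.4822, -0.1501, 0.1901]
tool_rot: [180.0, -0.1, -14.6]
force: [0.6, -0.2, -0.7]
width: 0.334
grip_force: 0.0
```

```bash
python3 - <<'E'
from h import *
im,K,P=shot();w=washer(im,K,P,300,165,335,190);print(w)
r=w[0]-np.array([.675,.016]);ex=np.array([.968,-.25]);print("along",r@ex,"lat",r@[.25,.968])
c=im[150:300,285:475];cv2.imwrite("pics/e5.png",cv2.resize(c,None,fx=4,fy=4,interpolation=cv2.INTER_CUBIC))
E
```

```text
(array([0.6739, 0.0181]), array([307, 169,  22,  20, 298], dtype=int32), array([317.60402685, 178.61409396]))
along -0.0015897999999999904 lat 0.0017578000000000036
```

View pics/e5.png

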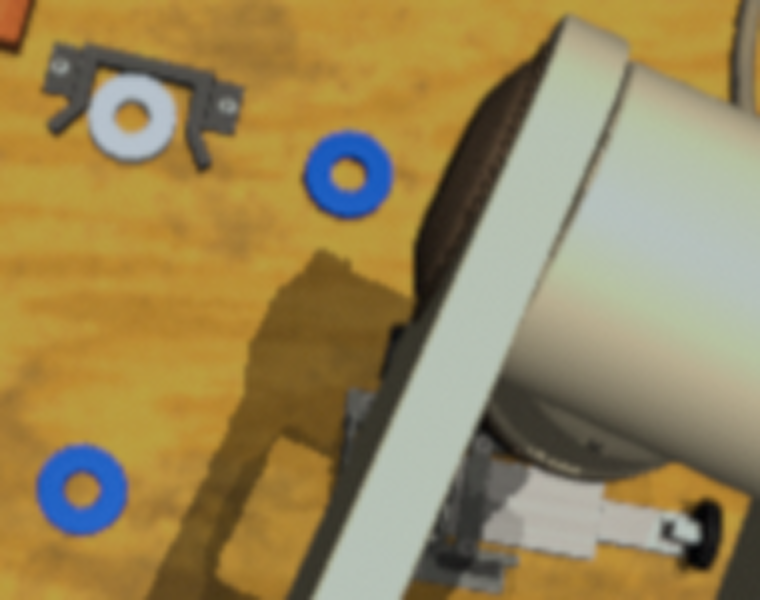

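The last view shows the washer inside the U at crop (132,117), up against the back wall. The contact force was about 4 N at the predicted position, the plunger is out and nothing else visible has moved. I'm handing the job in.

```bash
python3 -c "
from workcell import bot
print(bot.close_job())"
```

```text
the job is handed in; nothing more can be done
None
```

I pressed the plunger fully in once and it sprang back. One washer came out, and I pushed it into the nest until it met the back wall with about 4 N, measured within 2 to 3 mm of home. Two washers stayed in the feeder, nothing else visible had moved in the last picture, and I handed the job in at about 33 s with no verdict shown.

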